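Hold a spring-closed slide gate valve half open in its inspection nest

TASK

The slide gate valve on the inspection stand has to be gauged at half opening. First swing the hinged retaining bar down until it rests in its keeper across the front of the nest, so that the valve cannot be dragged out; only then take the gate's upright handle and draw the gate out against its spring until the port is half uncovered (half of its 50 mm stroke) and hold it there: the program finishes while still holding the gate at half stroke. Leave the valve in its nest and the other things on the bench where they lie.

Things in the scene. Friction and masses are not known exactly. Their poses are not given: they have to be found in the camera images.
- stand: Inspection stand, fixed to the bench: dark steel base plate 160 (x) x 156 (y) x 12 mm, carrying an aluminium nest of two side rails and a back stop (top 34 mm above the bench), open at the front. Origin: centre of the base plate's underside, on the bench, below the valve's port; its -x axis points out of the open front of the nest, roughly to the robot, +y to the left seen from the robot, z up.
- bar_pivot (a point): Hinge axis of the retaining bar, in a clevis at the front left corner of the stand (stand frame: x -55.5, y +63, z 46 mm). The axis is parallel to the stand's x axis. The keeper, an open-topped U of two cheeks 13 mm apart and 12 mm wide along y, top about 58 mm above the bench, stands at the front right, at y -63 mm.
- bar_grip (a point): Middle of the black ribbed grip at the free end of the retaining bar, 150 mm from the pivot. The grip is 12 mm thick (along the stand's x), 18 mm high and 34 mm long (132 to 166 mm from the pivot); the steel bar is 8 mm thick and 15 mm high. In the keeper the grip's middle lies at stand frame x -55.5, y -87, z 46 mm, with free space on either side of it.
- bar (a joint): Swing of the retaining bar, rad, in the upright plane across the front of the nest: 0 = level, resting in the keeper; 1.57 = straight up; beyond that it leans outward to the left (stop at 1.9). The hinge is stiff: the bar stays wherever it is left and must be brought all the way down (under 1 N at the grip). When down it blocks the valve's front face with 1.5 mm of play.
- valve: Slide gate valve, loose, about 0.75 kg, lying in the nest: flat aluminium body 100 (x) x 90 (y) x 38 mm with a round upright port of 48 mm diameter and a low collar (outside 60 mm, top 46 mm above its underside). Origin: centre of the port at the underside, 12 mm above the bench; axes as the stand's. Two dark notches on the collar's rim, left and right of the port, mark its middle.
- gate (a joint): Draw of the gate out of the valve's front, m: 0 = shut, 0.050 = stop, port fully open; 0.025 = half stroke: the gate's inner edge then lies across the middle of the port. Springs pull it shut, with 4 N at 0, 8 N at half and 12 N at the stop (160 N/m). It slides along the valve's -x axis.
- gate_knob (a point): Point on the axis of the gate's upright black round handle, 20 mm diameter, 38 mm tall, 14 mm below its top and 62 mm above the bench, 102 mm in front of the valve's origin with the gate shut (stand frame: x -102, y 0). The handle stands on the gate's crosshead, a bar 92 mm long (y), 13 mm wide, top 36 mm above the bench; between the handle and the closed retaining bar are about 32 mm. It moves with the gate.
- spare_nut_a: Bystander: hexagon nut, 24 x 27 x 12 mm; origin at the centre of its underside.
- spare_nut_b: Bystander: hexagon nut, 24 x 27 x 12 mm; origin at the centre of its underside.
- blue_tee: Bystander: blue tee fitting, 28 x 52 x 16 mm; origin at the centre of its underside.
- white_tee: Bystander: white tee fitting, 28 x 52 x 16 mm; origin at the centre of its underside.
Not all that is in view belongs to the job. There is more than one size of the valve; the one meant has the size given above.

How it is judged:
On the way, in this order (a step that is already met when the one before it is completed fails the run):
1. the retaining bar is down in its keeper, the gate still shut (value of joint bar below 0.05 rad and value of joint gate below 0.006 m), for 0.2 s.
2. the gate is drawn to half stroke and held there by the gripper (value of joint gate between 0.021 and 0.029 m and value of joint bar below 0.05 rad and contact force between the fingers and gate above 3 N), for 0.3 s.
At the end, for the whole second after the job is handed in: The gate is at half stroke, 25 mm drawn within 4 mm, still (under 5 mm/s) and held there by the fingers (more than 3 N on it); the retaining bar rests in its keeper (within 0.05 rad of level); the valve lies flat in its nest, within 5 mm of its place sideways and 4 mm in height (all of step 2 and velocity of joint gate between -0.005 and 0.005 m/s and horizontal distance between valve and stand below 0.005 m and z of valve in the frame of stand below 0.016 m and angle between valve's own z axis and vertical below 0.05 rad); the arm keeps its last pose, push and grip.
It fails at once if the gate is drawn while the retaining bar is not in its keeper (value of joint gate above 0.01 m and value of joint bar above 0.12 rad).
It fails at once if the valve is dragged or lifted out of its nest (distance of valve from where it was at the start of the episode above 0.012 m).
It fails at once if another thing on the bench is shoved away (more than 25 mm) (distance of any of spare_nut_a, spare_nut_b, blue_tee, white_tee from where it was at the start of the episode above 0.025 m).
It also fails if it takes over 45 s, if anything falls off the work surface, if the arm or the gripper's body presses on something with over 40 N, if the wrist force passes 120 N, or if a joint passes its speed limit or range.

ROBOT

A 6-joint arm with a two-finger parallel gripper is mounted at the origin on a cart in front of the work surface, level with it; the furniture and walls round the work are solid. World frame = base frame: x ahead of the robot, y to its left, z up, the work surface at z = 0. Lengths are in m, angles in rad, forces in N, time in s.
With the tool pointing down it reaches from about 0.35 to 0.975 m from the base axis. Payload 4.9 kg.
Tool frame: the origin (TCP) lies on the centre line of the jaws, within the pads' length; the fingertips stand 17 mm ahead of it and the grasp point (between the pads) lies 2 mm behind it; z points along the fingers, y is the line along which they close (so a half turn about z gives the same grasp; the last joint's range is limited). The gripper opens to 85 mm and grips with 20 to 120 N. Pads are 22 mm wide; open, the fingers measure 114 mm over their backs; the gripper's body (76 mm by 85 mm) begins 54 mm behind the grasp point. The pads swing forward as they close: fully open they stand 13 mm farther back than shut.
Start: joints at [1.074, 0.053, 1.613, -0, 1.476, -0.119], TCP at [0.231, 0.581, 0.248] pointing down, gripper open.
Joint ranges: [-3.01, 3.01], [-1.01, 2.22], [0.06, 2.58], [-1.02, 4.17], [0.09, 2.62], [-3.14, 3.14]. Speed limits (rad/s): [2.57, 2.57, 3.14, 3.14, 3.14, 3.14].

INTERFACE

Orientations are given as a rotation vector (axis times angle).
In Python, from station import ctrl gives the robot as it stands.
- The arm moves only by the tool send_rows, never from a script. Its argument "motion" is a list of rows, each a list of 3 entries, a list of its own where there are three numbers: the shift along the tool's x, y, z in m, then the turn about the tool's z in rad, then the opening, from -1 (shut) to 1 (fully open). A call has 1 to 8 rows; each row shifts and turns the commanded pose from where the row before left it, along the tool's axes as they then stand; what a row does not reach is not made up. A row lasts 1/8 s, in which the tool goes at most 62.5 mm and 10.7 degrees, less where a joint would pass 70% of its speed; a pose out of reach is approached as far as the arm can. A call is refused whole if a number of a shift passes 0.0625 or a number of a turn 0.188, either way. A call with a gripper value outside its range is refused whole. The fingers move at their own pace and stop on an object; "newtons" is the grip in N (left out, the last holds). Time passes only in rows, so rows that do not move let the fingers close. It gives the time, the measured TCP pose, the force, the opening and the grip force at its end, in the units of the state.
- ctrl.state(): the state, without advancing time (a new reading comes with each control period).
- ctrl.read_camera(name): name is "side" or "top" or "wrist"; returns a dict with "frame" (420x560x3 uint8, blue, green, red), "fx", "fy", "cx", "cy" (pixels), "D" ([k1, k2, p1, p2, k3] as OpenCV has them; the pictures are not rectified), "camera_from_world" (4x4, takes a point from world to camera coordinates). Camera axes: x right, y up, looking along -z (the intrinsics and any distortion apply to the point x, -y, -z); pixel columns grow to the right and rows downward; lengths in m; the calibration is good to about 2 mm. A picture is of the moment at which its call begins. There is no depth.
- ctrl.hand_in(): hands the job in; it is judged then, once.
The state is a dict: "time": time; "joints": joint angles; "qvel": joint speeds; "tau": joint torques, N m; "tool_pos": TCP position; "ee_rot": TCP orientation; "wrist_force": force on the tool from outside, world axes, zero at the start; "moment": the same for the moment, N m; "grip_width": opening from 0.0 (shut) to 1.0 (fully open); "finger_force": force on a finger pad.
Only numpy, scipy, OpenCV 4.12 (cv2) and the standard library are available. Lean on these libraries where they do the work, as an engineer would, in place of code of your own. Each camera call takes 0.05 s, during which the arm holds its last target. There are 200 camera calls.

## Working session

There is one attempt and no reset: what is moved stays moved. The work goes in short steps, Python scripts to look and compute and a tool call to move; the robot and the scene stay as the last step left them, time stands still between calls to the robot, and variables do not carry over. Pictures are saved under pics/ and viewed, at most 10 in all, crops included, and the job is handed in when it is done.

Besides the shell and the picture viewer there is one more tool, called after "Emit:" as a command line: name --argument value ..., lists and objects as JSON in quotes. send_rows: Moves the arm, as the interface text tells. Its arguments: {"type":"object","properties":{"motion":{"type":"array"},"newtons":{"type":"number"}},"required":["motion"]}

```bash
mkdir -p pics; ls; cat > h.py <<'E'
import numpy as np, cv2, json
from station import ctrl
from scipy.optimize import least_squares
def snap(n,f):
    c=ctrl.read_camera(n); cv2.imwrite(f'pics/{f}.png',c['frame'])
    np.savez(f'{f}.npz',K=[c['fx'],c['fy'],c['cx'],c['cy']],D=c['D'],T=c['camera_from_world']); return c
def load(f):
    d=np.load(f+'.npz'); return d['K'],d['D'].astype(float),d['T']
def proj(cam,P):
    K,D,T=cam; P=np.atleast_2d(P); p=P@T[:3,:3].T+T[:3,3]; p=p*[1,-1,-1]
    M=np.array([[K[0],0,K[2]],[0,K[1],K[3]],[0,0,1.]])
    return cv2.projectPoints(p.reshape(-1,1,3),np.zeros(3),np.zeros(3),M,D)[0].reshape(-1,2)
def ray(cam,uv):
    K,D,T=cam; M=np.array([[K[0],0,K[2]],[0,K[1],K[3]],[0,0,1.]])
    x,y=cv2.undistortPoints(np.array(uv,float).reshape(1,1,2),M,D).ravel()
    R=T[:3,:3]; return -R.T@T[:3,3], R.T@np.array([x,-y,-1])
def atz(cam,uv,z):
    o,d=ray(cam,uv); return o+d*(z-o[2])/d[2]
def tri(obs):
    A=np.zeros((3,3));b=np.zeros(3)
    for cam,uv in obs:
        o,d=ray(cam,uv); d=d/np.linalg.norm(d); Q=np.eye(3)-np.outer(d,d); A+=Q;b+=Q@o
    return np.linalg.solve(A,b)
E
python3 - <<'E'
from h import *
print(ctrl.state())
a=[snap(n,n+'0')['frame'] for n in ('side','top','wrist')]
E
```

```text
pics
{'time': 0.0, 'joints': array([ 1.07400859e+00,  5.33421882e-02,  1.61430604e+00, -1.03078231e-05,
        1.47599995e+00, -1.19015645e-01]), 'qvel': array([ 0.00059821, -0.00018901,  0.00065902,  0.00039669, -0.00122698,
       -0.00258306]), 'tau': array([-5.91142343e-04, -3.93694675e+01, -3.70169413e+01, -2.18450882e-04,
        7.23719801e-03, -6.92221278e-06]), 'tool_pos': array([0.23025784, 0.58040031, 0.24706489]), 'ee_rot': array([-5.89763808e-01, -3.08511285e+00,  3.08124394e-03]), 'wrist_force': array([-0.16292857,  0.47303663, -0.8096162 ]), 'moment': array([ 0.02612006, -0.01028793, -0.01325324]), 'finger_force': 0.0, 'grip_width': 0.9967984386721648}
```

View pics/side0.png

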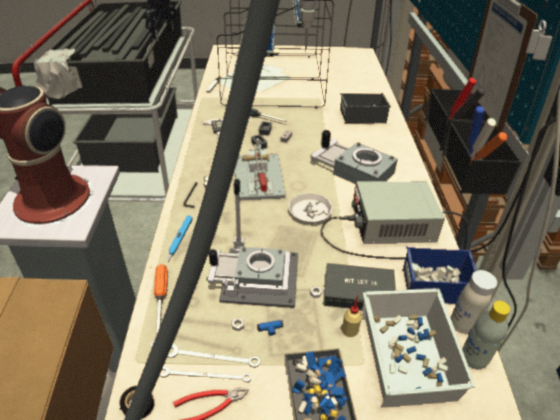

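View pics/top0.png

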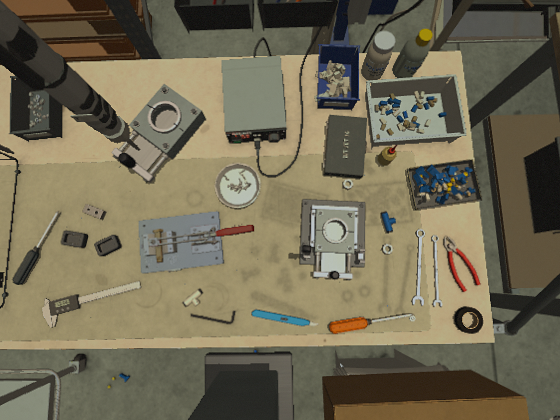

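Side view: the stand is at about (260,275), with the bar upright and its grip at about (237,187). The gate handle is at (213,257). In the top view the stand is at about (333,237), with the handle at about (333,272). The larger valve at the rear is a decoy. I'll enlarge both views for measuring.

```bash
python3 - <<'E'
from h import *
t=cv2.imread('pics/top0.png')[185:295,280:380]; s=cv2.imread('pics/side0.png')[170:310,195:310]
t=cv2.resize(t,None,fx=4,fy=4,interpolation=2); s=cv2.resize(s,None,fx=3.4,fy=3.4,interpolation=2)
o=np.zeros((480,795,3),np.uint8); o[:t.shape[0],:400]=t; o[:s.shape[0],402:402+s.shape[1]]=s
cv2.imwrite('pics/c1.png',o)
for n in('top0','side0'):
    c=load(n); print(n, proj(c,[[0,0,0],[.5,0,0],[.5,.2,0],[.231,.581,.248]]).round())
c=load('top0')
print(atz(c,(333,237),.012), atz(c,(333,272),.07))
E
```

```text
top0 [[ 221.  497.]
 [ 222.  269.]
 [ 141.  271.]
 [-130.  428.]]
side0 [[ 51. 199.]
 [231. 201.]
 [237. 159.]
 [163.  35.]]
[ 0.57278167 -0.27037758  0.012     ] [ 0.48923947 -0.25922028  0.07      ]
```

View pics/c1.png

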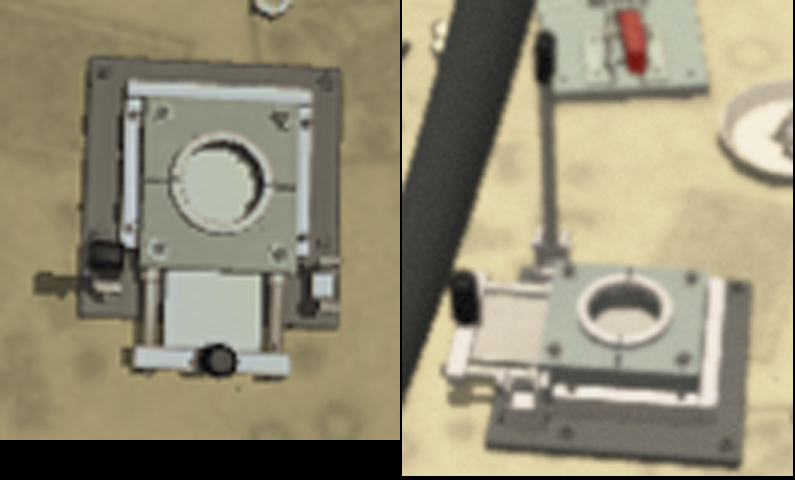

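```bash
cat >> h.py <<'E'
def S(p,P):
    c,s=np.cos(p[2]),np.sin(p[2]); return np.array([[c,-s,0],[s,c,0],[0,0,1]])@np.array(P,float)+[p[0],p[1],0]
E
python3 - <<'E'
from h import *
t=load('top0'); s=load('side0')
ct=lambda a,b:((a+.5)/4-.5+280,(b+.5)/4-.5+185)
cs=lambda a,b:((a-402+.5)/3.4-.5+195,(b+.5)/3.4-.5+170)
ob=[(t,ct(90,58),(.08,.078,.012)),(t,ct(341,70),(.08,-.078,.012)),(t,ct(337,328),(-.08,-.078,.012)),(t,ct(80,316),(-.08,.078,.012)),
(t,ct(221,184),(0,0,.058)),(t,ct(217,360),(-.102,0,.076)),(s,cs(465,292),(-.102,0,.062)),(s,cs(487,446),(-.08,-.078,.012)),(s,cs(742,461),(.08,-.078,.012)),(s,cs(750,284),(.08,.078,.012)),(s,cs(626,308),(0,0,.058))]
f=lambda p:np.concatenate([proj(c,S(p,P))[0]-uv for c,uv,P in ob])
r=least_squares(f,[.57,-.27,0]); print(r.x, r.fun.reshape(-1,2).round(1).tolist())
p=r.x
print('knob tri',tri([(t,ct(217,360)),(s,cs(464,280))]), 'exp',S(p,(-.102,0,.07)))
g=lambda a,R=.150:S(p,(-.0555,.063-R*np.cos(a),.046+R*np.sin(a)))
for a in(1.2,1.3,1.4,1.5,1.57,1.65): print(a,g(a),proj(s,g(a)).round(1),proj(t,g(a,.166)).round(1))
print('obs',cs(545,60),ct(106,248), 'tri',tri([(t,ct(106,250)),(s,cs(545,40))]))
print(S(p,(-.0555,-.087,.046)))
E
```

```text
[ 0.58487851 -0.2699956  -0.07035138] [[-0.3, -1.0], [0.4, -0.9], [0.6, 0.4], [-0.5, 0.0], [0.3, -0.7], [1.2, 0.1], [-0.5, 0.2], [-1.3, -1.2], [0.1, -0.2], [0.7, -1.3], [-0.6, -0.0]]
knob tri [ 0.48374677 -0.26071956  0.0711217 ] exp [ 0.48313082 -0.26282568  0.07      ]
1.2 [ 0.53012357 -0.25746937  0.18580586] [[232.  210.4]] [[343.  250.3]]
1.3 [ 0.53112377 -0.24327573  0.19053373] [[232.9 204. ]] [[335.1 249.7]]
1.4 [ 0.53215214 -0.22868217  0.19381746] [[233.9 198.1]] [[326.8 249.1]]
1.5 [ 0.53319842 -0.21383449  0.19562425] [[234.9 192.9]] [[318.3 248.6]]
1.57 [ 0.53393588 -0.20336931  0.19599995] [[235.7 189.6]] [[312.2 248.3]]
1.65 [ 0.53477852 -0.19141138  0.19552975] [[236.5 186.3]] [[305.1 248. ]]
obs (236.7058823529412, 187.2941176470588) (306.125, 246.625) tri [ 0.53619197 -0.19228119  0.20880648]
[ 0.52340027 -0.35287911  0.046     ]
```

The fit puts the stand at (0.585, -0.270) with yaw -0.070. The bar is at about 1.63 rad with its grip near (0.534, -0.194, 0.196). I'll turn the tool so the jaws close along the stand's x while rising.

Emit:
send_rows --motion '[[[0, 0, -0.012], 0.18, 1], [[0, 0, -0.012], 0.18, 1], [[0, 0, -0.012], 0.18, 1], [[0, 0, -0.012], 0.18, 1], [[0, 0, -0.012], 0.18, 1], [[0, 0, -0.012], 0.18, 1], [[0, 0, -0.012], 0.18, 1], [[0, 0, 0], 0, 1]]'

```text
time: 1.15
tool_pos: [0.2307, 0.5812, 0.3332]
ee_rot: [-2.292, -2.148, -0.003]
wrist_force: [-0.2, -0.5, -0.5]
grip_width: 1.004
finger_force: 0.0
```

Emit:
send_rows --motion '[[[-0.045, 0.022, 0], 0, 1], [[-0.045, 0.022, 0], 0, 1], [[-0.045, 0.022, 0], 0, 1], [[-0.045, 0.022, 0], 0, 1], [[-0.045, 0.022, 0], 0, 1], [[-0.045, 0.022, 0], 0, 1], [[-0.045, 0.022, 0], 0, 1], [[-0.045, 0.022, 0], 0, 1]]'

```text
time: 2.15
tool_pos: [0.3821, 0.2083, 0.3314]
ee_rot: [-2.29, -2.15, 0.001]
wrist_force: [0.5, 0.4, 0.5]
grip_width: 1.001
finger_force: 0.0
```

Emit:
send_rows --motion '[[[-0.045, 0.022, 0], 0, 1], [[-0.045, 0.022, 0], 0, 1], [[-0.045, 0.022, 0], 0, 1], [[-0.045, 0.022, 0], 0, 1], [[-0.045, 0.022, 0], 0, 1], [[-0.045, 0.022, 0], 0, 1], [[-0.045, 0.022, 0], 0, 1], [[-0.02, 0.005, 0], 0, 1]]'

```text
time: 3.15
tool_pos: [0.5183, -0.1369, 0.3308]
ee_rot: [-2.292, -2.145, 0.002]
wrist_force: [-0.5, 0.5, 0.6]
grip_width: 0.997
finger_force: 0.0
```

```bash
python3 - <<'E'
from h import *
print(ctrl.state()['tool_pos'],ctrl.state()['joints'].round(2))
w=snap('wrist','w1')['frame']
T=load('w1')[2]; print(-T[:3,:3].T@T[:3,3])
E
```

```text
[ 0.51830259 -0.1369475   0.33077394] [-0.4  -0.19  1.71 -0.    1.63 -0.33]
[ 0.52348656 -0.07242943  0.45767932]
```

View pics/w1.png

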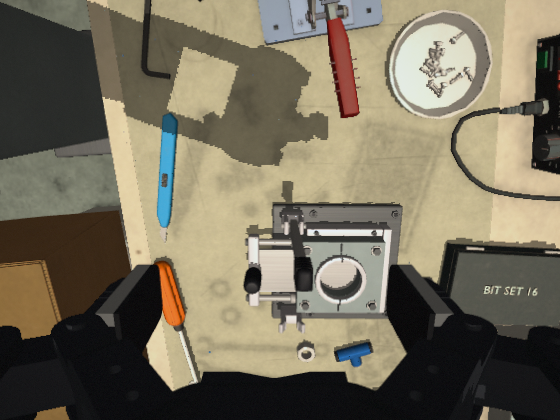

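Wrist view: the grip's free end is at about (303,278) and the pivot at about (292,218). The handle is at (253,280), the collar centre at (341,278) and the keeper at (291,322). I'll check the fit against these.

```bash
python3 - <<'E'
from h import *
w=load('w1');t=load('top0'); s=load('side0')
ct=lambda a,b:((a+.5)/4-.5+280,(b+.5)/4-.5+185)
cs=lambda a,b:((a-402+.5)/3.4-.5+195,(b+.5)/3.4-.5+170)
ob=[(t,ct(90,58),(.08,.078,.012)),(t,ct(341,70),(.08,-.078,.012)),(t,ct(337,328),(-.08,-.078,.012)),(t,ct(80,316),(-.08,.078,.012)),
(t,ct(221,184),(0,0,.058)),(t,ct(217,360),(-.102,0,.076)),(s,cs(465,292),(-.102,0,.062)),(s,cs(487,446),(-.08,-.078,.012)),(s,cs(742,461),(.08,-.078,.012)),(s,cs(750,284),(.08,.078,.012)),(s,cs(626,308),(0,0,.058)),
(w,(340,278),(0,0,.058)),(w,(253,286),(-.102,0,.076)),(w,(401,206),(.08,.078,.012)),(w,(400,317),(.08,-.078,.012)),(w,(273,206),(-.08,.078,.012))]
f=lambda p:np.concatenate([proj(c,S(p,P))[0]-uv for c,uv,P in ob])
r=least_squares(f,[.57,-.27,0],loss='soft_l1'); p=r.x; print(p, f(p).reshape(-1,2).round(1).tolist())
print('knob tri',tri([(w,(253,286)),(s,cs(464,277)),(t,ct(217,360))]),S(p,(-.102,0,.076)))
for a in(1.5,1.55,1.6,1.65,1.7):
  print(a,[proj(w,S(p,(-.0555,.063-R*np.cos(a),.046+R*np.sin(a)))).round(1).tolist() for R in(.132,.166)])
im=cv2.imread('pics/w1.png')[200:330,240:345]; cv2.imwrite('pics/c2.png',cv2.resize(im,None,fx=4.5,fy=4.5,interpolation=2))
E
```

```text
[ 0.58627205 -0.27072122 -0.06709038] [[-0.2, -1.4], [0.6, -1.6], [1.0, -0.3], [-0.1, -0.5], [0.6, -1.3], [1.7, -0.5], [0.1, 0.5], [-0.5, -0.8], [0.9, 0.0], [1.2, -1.2], [0.0, 0.2], [-0.2, 1.0], [-2.5, 0.1], [0.9, -2.3], [-8.9, 0.2], [-2.2, -2.5]]
knob tri [ 0.48513462 -0.26211387  0.07598862] [ 0.48450152 -0.26388313  0.076     ]
1.5 [[[299.2, 283.9]], [[302.1, 308.1]]]
1.55 [[[299.4, 276.6]], [[302.3, 298.1]]]
1.6 [[[299.5, 269.0]], [[302.6, 287.6]]]
1.65 [[[299.7, 261.2]], [[302.8, 276.7]]]
1.7 [[[299.8, 253.2]], [[303.0, 265.5]]]
```

View pics/c2.png

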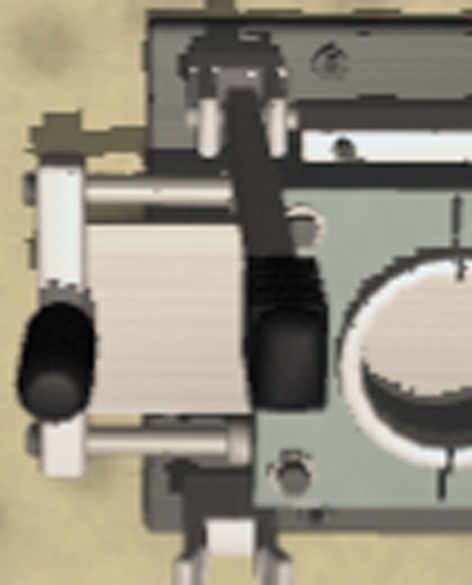

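The grip's end face at (304.7,279.6) gives a bar angle of about 1.637, so the grip's middle is at about (0.537, -0.194, 0.196). I'll move above it, descend and grip lightly.

Emit:
send_rows --motion '[[[-0.028, 0.011, 0], 0, 1], [[-0.028, 0.011, 0], 0, 1], [[0, 0, 0], 0, 1], [[0, 0, 0.034], 0, 1], [[0, 0, 0.034], 0, 1], [[0, 0, 0.034], 0, 1], [[0, 0, 0.035], 0, 1], [[0, 0, 0], 0, 1]]'

```text
time: 4.2
tool_pos: [0.5342, -0.1898, 0.1917]
ee_rot: [-2.287, -2.143, 0.003]
wrist_force: [-0.6, -0.2, 0.4]
grip_width: 1.003
finger_force: 0.0
```

Emit:
send_rows --motion '[[[0, 0, 0], 0, -0.5], [[0, 0, 0], 0, -0.5], [[0, 0, 0], 0, -0.5], [[0, 0, 0], 0, -0.5], [[0, 0, 0], 0, -0.5]]' --newtons 20

```text
time: 4.82
tool_pos: [0.5365, -0.1924, 0.1955]
ee_rot: [2.295, 2.145, 0.0]
wrist_force: [-0.3, -0.4, 0.0]
grip_width: 0.247
finger_force: 0.0
```

```bash
python3 - <<'E'
from h import *
print(ctrl.state()['tool_pos'],ctrl.state()['grip_width'])
w=snap('wrist','w2')['frame']; s=snap('side','s2')['frame']
a=cv2.resize(w[150:420,150:430],None,fx=1.5,fy=1.5); b=cv2.resize(s[150:310,180:300],None,fx=2.5,fy=2.5)
o=np.zeros((410,730,3),np.uint8);o[:a.shape[0],:a.shape[1]]=a;o[:b.shape[0],425:425+b.shape[1]]=b
cv2.imwrite('pics/c3.png',o)
E
```

```text
[ 0.53651743 -0.19240861  0.19553487] 0.24668059127152378
```

View pics/c3.png

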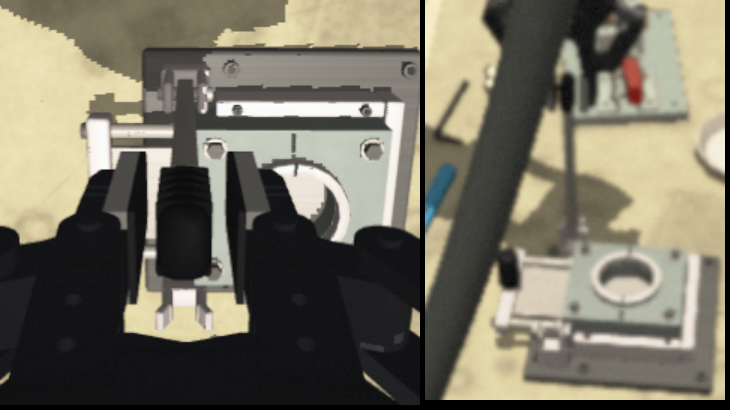

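The grip sits centred between the open pads (grip at 158–212, pads at 145 and 228 in the crop). Now I close on it.

Emit:
send_rows --motion '[[[0, 0, 0], 0, -1], [[0, 0, 0], 0, -1], [[0, 0, 0], 0, -1]]' --newtons 20

```text
time: 5.3
tool_pos: [0.5361, -0.1923, 0.1953]
ee_rot: [-2.294, -2.145, 0.001]
wrist_force: [-3.5, 0.4, 3.1]
grip_width: 0.139
finger_force: 23.0
```

```bash
python3 - <<'E'
import numpy as np
a=np.linspace(1.637,-0.01,19); x=-.15*np.cos(a); z=.15*np.sin(a)
print(np.c_[a[1:],np.diff(x),-np.diff(z)].round(4))
E
```

```text
[[ 1.5455e+00 -1.3700e-02 -3.0000e-04]
 [ 1.4540e+00 -1.3700e-02  1.0000e-03]
 [ 1.3625e+00 -1.3500e-02  2.2000e-03]
 [ 1.2710e+00 -1.3300e-02  3.4000e-03]
 [ 1.1795e+00 -1.2900e-02  4.6000e-03]
 [ 1.0880e+00 -1.2400e-02  5.8000e-03]
 [ 9.9650e-01 -1.1800e-02  6.9000e-03]
 [ 9.0500e-01 -1.1200e-02  8.0000e-03]
 [ 8.1350e-01 -1.0400e-02  9.0000e-03]
 [ 7.2200e-01 -9.5000e-03  9.9000e-03]
 [ 6.3050e-01 -8.6000e-03  1.0700e-02]
 [ 5.3900e-01 -7.6000e-03  1.1400e-02]
 [ 4.4750e-01 -6.5000e-03  1.2100e-02]
 [ 3.5600e-01 -5.4000e-03  1.2600e-02]
 [ 2.6450e-01 -4.2000e-03  1.3100e-02]
 [ 1.7300e-01 -3.0000e-03  1.3400e-02]
 [ 8.1500e-02 -1.7000e-03  1.3600e-02]
 [-1.0000e-02 -5.0000e-04  1.3700e-02]]
```

Emit:
send_rows --motion '[[[-0.0137, 0, -0.0003], 0, -1], [[-0.0137, 0, 0.001], 0, -1], [[-0.0135, 0, 0.0022], 0, -1], [[-0.0133, 0, 0.0034], 0, -1], [[-0.0129, 0, 0.0046], 0, -1], [[-0.0124, 0, 0.0058], 0, -1]]'

```text
time: 6.05
tool_pos: [0.5304, -0.272, 0.1787]
ee_rot: [-2.294, -2.144, 0.001]
wrist_force: [-5.4, 1.6, 3.1]
grip_width: 0.139
finger_force: 23.6
```

Emit:
send_rows --motion '[[[-0.0118, 0, 0.0069], 0, -1], [[-0.0112, 0, 0.008], 0, -1], [[-0.0104, 0, 0.009], 0, -1], [[-0.0095, 0, 0.0099], 0, -1], [[-0.0086, 0, 0.0107], 0, -1], [[-0.0076, 0, 0.0114], 0, -1]]'

```text
time: 6.8
tool_pos: [0.5261, -0.332, 0.1229]
ee_rot: [-2.295, -2.145, 0.004]
wrist_force: [-7.1, -2.5, 4.3]
grip_width: 0.139
finger_force: 24.0
```

```bash
python3 - <<'E'
from h import *
st=ctrl.state();print(st['tool_pos'],st['wrist_force'],st['grip_width'],st['finger_force'])
p=(.587,-.2705,-.068); c,s=np.cos(p[2]),np.sin(p[2]); d=st['tool_pos']-[p[0],p[1],0]
print('stand',c*d[0]+s*d[1],-s*d[0]+c*d[1],d[2]+.002, 'ang',np.arctan2(d[2]+.002-.046,.063-(-s*d[0]+c*d[1])),np.hypot(d[2]+.002-.046,.063-(-s*d[0]+c*d[1])))
E
```

```text
[ 0.52612313 -0.3319717   0.12287642] [-7.05158044 -2.45652448  4.3353334 ] 0.1386569965358481 24.03183102607727
stand -0.05655932157655818 -0.06546607404032583 0.1248764155260335 ang 0.5506401549085547 0.15074820431955394
```

Tracking is good (angle about 0.55, radius 0.151). I carry on down, with a small overtravel.

Emit:
send_rows --motion '[[[-0.0065, 0, 0.0121], 0, -1], [[-0.0054, 0, 0.0126], 0, -1], [[-0.0042, 0, 0.0131], 0, -1], [[-0.003, 0, 0.0134], 0, -1], [[-0.0017, 0, 0.0136], 0, -1], [[-0.0005, 0, 0.0137], 0, -1], [[0, 0, 0.001], 0, -1], [[0, 0, 0], 0, -1]]'

```text
time: 7.8
tool_pos: [0.5245, -0.3535, 0.0425]
ee_rot: [2.295, 2.145, -0.005]
wrist_force: [-5.0, -6.2, -0.2]
grip_width: 0.136
finger_force: 22.8
```

```bash
python3 - <<'E'
from h import *
st=ctrl.state();print(st['tool_pos'],st['wrist_force'],st['grip_width'],st['finger_force'])
w=snap('wrist','w3')['frame']; s=snap('side','s3')['frame']
a=cv2.resize(w[100:420,150:430],None,fx=1.4,fy=1.4); b=cv2.resize(s[210:310,190:310],None,fx=3,fy=3,interpolation=2)
o=np.zeros((450,760,3),np.uint8);o[:a.shape[0],:a.shape[1]]=a;o[:b.shape[0],395:395+b.shape[1]]=b
cv2.imwrite('pics/c4.png',o)
E
```

```text
[ 0.52451252 -0.35348741  0.04253098] [-5.01377086 -6.20536668 -0.15027166] 0.1357251019594229 22.787356674671173
```

View pics/c4.png

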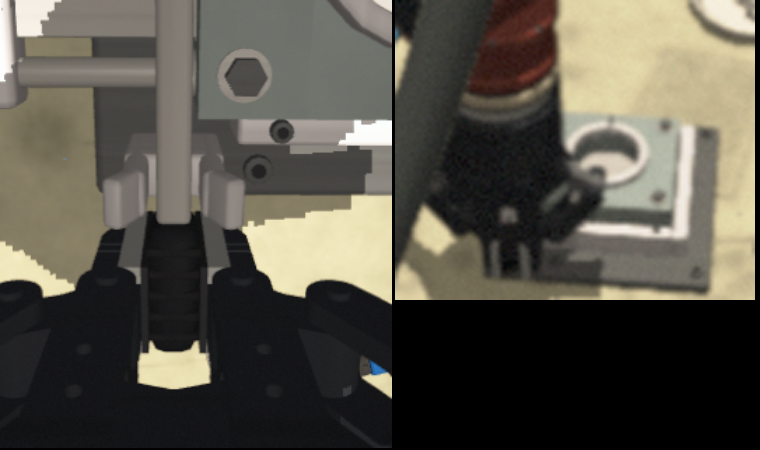

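The bar lies between the keeper cheeks. I press 3 mm more to confirm it's seated.

Emit:
send_rows --motion '[[[0, 0, 0.0015], 0, -1], [[0, 0, 0.0015], 0, -1], [[0, 0, 0], 0, -1], [[0, 0, 0], 0, -1]]'

```text
time: 8.4
tool_pos: [0.5246, -0.3534, 0.04]
ee_rot: [2.295, 2.145, -0.005]
wrist_force: [-5.5, -5.6, 1.2]
grip_width: 0.137
finger_force: 23.0
```

Emit:
send_rows --motion '[[[0, 0, 0.0015], 0, -1], [[0, 0, 0.0015], 0, -1], [[0, 0, 0], 0, -1], [[0, 0, 0], 0, -1]]'

```text
time: 8.9
tool_pos: [0.5247, -0.3535, 0.0396]
ee_rot: [-2.294, -2.145, 0.005]
wrist_force: [-11.4, -0.3, 14.3]
grip_width: 0.137
finger_force: 24.9
```

The upward force reached 14 N with no further travel, so the bar is seated. I relieve the press, open and rise.

Emit:
send_rows --motion '[[[0, 0, -0.001], 0, -1], [[0, 0, 0], 0, 0], [[0, 0, 0], 0, 0], [[0, 0, 0], 0, 0], [[0, 0, -0.03], 0, 0], [[0, 0, -0.045], 0, 0], [[0, 0, -0.045], 0, 0], [[0, 0, 0], 0, 0]]' --newtons 20

```text
time: 9.9
tool_pos: [0.5283, -0.3536, 0.1638]
ee_rot: [2.287, 2.14, 0.002]
wrist_force: [0.1, 0.3, -0.7]
grip_width: 0.505
finger_force: 0.0
```

Emit:
send_rows --motion '[[[0, 0, 0], 0.187, 0], [[0, 0, 0], 0.187, 0], [[0, 0, 0], 0.187, 0], [[0, 0, 0], 0.187, 0], [[0, 0, 0], 0.187, 0], [[0, 0, 0], 0.187, 0], [[0, 0, 0], 0.187, 0], [[0, 0, 0], 0.187, 0]]'

```text
time: 10.9
tool_pos: [0.5253, -0.3512, 0.1562]
ee_rot: [-3.14, -0.003, 0.003]
wrist_force: [-0.5, -0.6, 0.5]
grip_width: 0.5
finger_force: 0.0
```

Emit:
send_rows --motion '[[[0, 0, 0], 0.075, 0], [[-0.01, -0.025, 0], 0, 0], [[-0.01, -0.025, 0], 0, 0], [[0, 0, 0], 0, 0], [[0, 0, 0], 0, 0]]'

```text
time: 11.52
tool_pos: [0.5091, -0.3008, 0.1575]
ee_rot: [-3.14, 0.105, 0.001]
wrist_force: [-0.2, -0.2, 0.2]
grip_width: 0.501
finger_force: 0.0
```

```bash
python3 - <<'E'
from h import *
from scipy.spatial.transform import Rotation as R
st=ctrl.state();M=R.from_rotvec(st['ee_rot']).as_matrix();print(st['tool_pos'],M[:,1],st['joints'].round(2))
w=snap('wrist','w4')['frame']
p=(.587,-.2705,-.068); k=S(p,(-.102,0,.076)); c=load('w4')
print('k',k,'tool delta',M.T@(S(p,(-.102,0,.060))-st['tool_pos']),'pred knob top',proj(c,k),'bar grip end',proj(c,S(p,(-.0555,-.103,.046))))
E
```

```text
[ 0.50914989 -0.30078968  0.1574828 ] [-6.69553685e-02 -9.97755964e-01 -1.20064340e-04] [-0.66  0.05  1.78 -0.    1.32  0.98]
k [ 0.48523573 -0.26356934  0.076     ] tool delta [-0.02629844 -0.03552393  0.09750169] pred knob top [[211.93699422 267.03697366]] bar grip end [[376.97724922 180.88874697]]
```

View pics/w4.png

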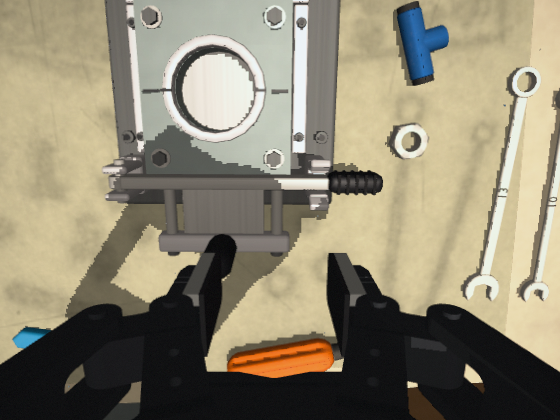

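The bar is level across the front and in its keeper (grip at (356,183)). The gate is shut, with the crosshead at (224,243) and the handle as predicted behind the left finger. I move above the handle and descend.

Emit:
send_rows --motion '[[[-0.0135, -0.018, 0], 0, 0.3], [[-0.0135, -0.0175, 0], 0, 0.3], [[0, 0, 0], 0, 0.3], [[0, 0, 0.035], 0, 0.3], [[0, 0, 0.035], 0, 0.3], [[0, 0, 0.027], 0, 0.3], [[0, 0, 0], 0, 0.3], [[0, 0, 0], 0, 0.3]]'

```text
time: 12.58
tool_pos: [0.4856, -0.2645, 0.0624]
ee_rot: [3.139, -0.106, 0.003]
wrist_force: [-0.0, 0.9, 0.2]
grip_width: 0.654
finger_force: 0.0
```

```bash
python3 - <<'E'
from h import *
from scipy.spatial.transform import Rotation as R
st=ctrl.state();M=R.from_rotvec(st['ee_rot']).as_matrix();print(st['tool_pos'],st['wrist_force'])
snap('wrist','w5')
p=(.587,-.2705,-.068); c=load('w5')
print('tool delta',M.T@(S(p,(-.102,0,.060))-st['tool_pos']),'pred knob top',proj(c,S(p,(-.102,0,.076))))
E
```

```text
[ 0.48558457 -0.26449994  0.06238583] [-0.01731132  0.90178012  0.171428  ]
tool delta [-0.00041485 -0.00090766  0.00238411] pred knob top [[267.44671631 312.38179069]]
```

View pics/w5.png

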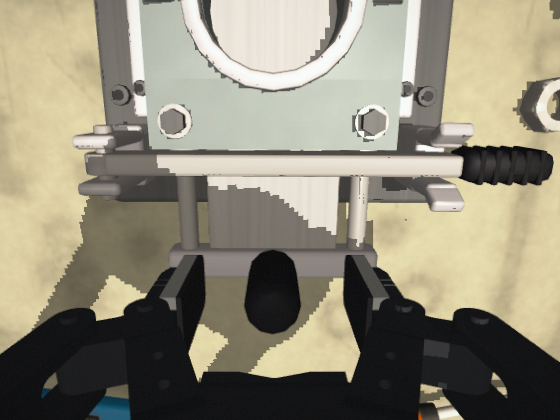

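The handle (272,309) is centred between the pads (about 190–360). I close at 60 N.

Emit:
send_rows --motion '[[[0, 0, 0.001], 0, -1], [[0, 0, 0], 0, -1], [[0, 0, 0], 0, -1], [[0, 0, 0], 0, -1], [[0, 0, 0], 0, -1], [[0, 0, 0], 0, -1]]' --newtons 60

```text
time: 13.38
tool_pos: [0.4851, -0.2638, 0.0613]
ee_rot: [3.139, -0.105, 0.002]
wrist_force: [-1.3, -0.0, 5.3]
grip_width: 0.213
finger_force: 58.8
```

Emit:
send_rows --motion '[[[-0.003, 0, 0], 0, -1], [[-0.004, 0, 0], 0, -1], [[-0.004, 0, 0], 0, -1], [[-0.004, 0, 0], 0, -1], [[-0.004, 0, 0], 0, -1], [[-0.004, 0, 0], 0, -1], [[-0.003, 0, 0], 0, -1], [[0, 0, 0], 0, -1]]'

```text
time: 14.38
tool_pos: [0.4603, -0.2621, 0.0611]
ee_rot: [3.138, -0.106, 0.008]
wrist_force: [7.9, 0.2, 1.1]
grip_width: 0.211
finger_force: 58.5
```

```bash
python3 - <<'E'
from h import *
st=ctrl.state();print(st['tool_pos'],st['wrist_force'],st['finger_force'],np.linalg.norm(st['tool_pos'][:2]-[.4851,-.2638]))
w=snap('wrist','w6')['frame']; a=w[0:300,80:480]
t=snap('top','t6')['frame']; b=cv2.resize(t[185:295,280:380],None,fx=3.8,fy=3.8,interpolation=2)
o=np.zeros((420,790,3),np.uint8);o[:300,:400]=a;o[:b.shape[0],405:405+b.shape[1]]=b
cv2.imwrite('pics/c6.png',o)
E
```

```text
[ 0.46027801 -0.26210443  0.06113456] [7.89767537 0.19057084 1.10268257] 58.540856167674065 0.024879835206075958
```

View pics/c6.png

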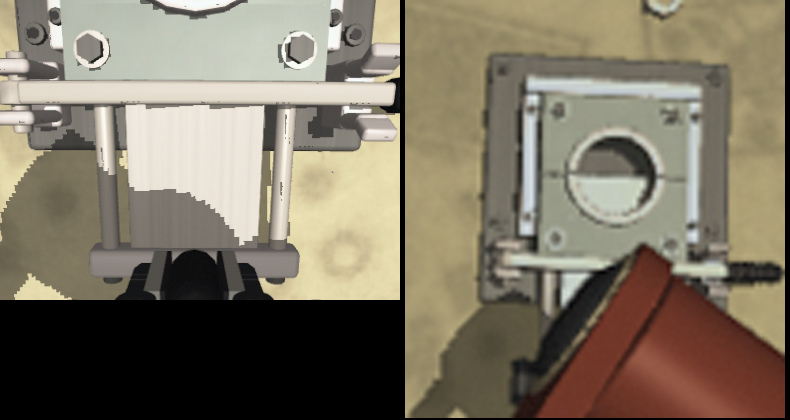

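The bar is level in the keeper. In the top view the gate's edge (crop y of about 178) lies across the port at the notches (about 176), and the pull is 8 N. I add 1 mm for the valve's play, let it settle, then hand in.

Emit:
send_rows --motion '[[[-0.001, 0, 0], 0, -1], [[0, 0, 0], 0, -1], [[0, 0, 0], 0, -1], [[0, 0, 0], 0, -1], [[0, 0, 0], 0, -1], [[0, 0, 0], 0, -1]]'

```text
time: 15.22
tool_pos: [0.4595, -0.262, 0.0611]
ee_rot: [3.138, -0.106, 0.008]
wrist_force: [7.3, -0.8, 0.7]
grip_width: 0.21
finger_force: 58.5
```

```bash
python3 - <<'E'
from h import *
st=ctrl.state();d=np.linalg.norm(st['tool_pos'][:2]-[.4851,-.2638]);print(st['tool_pos'],st['wrist_force'],st['finger_force'],d)
if .0245<d<.0275 and st['finger_force']>30: print(ctrl.hand_in())
E
```

```text
[ 0.45945886 -0.26201333  0.06111279] [ 7.25956711 -0.8089099   0.72695031] 58.5325044952333 0.02570331304856558
the job is handed in; nothing more can be done
None
```

The job is handed in but I got no verdict back: the retaining bar is down in its keeper and the gripper holds the gate at about half stroke (tool drawn 25.7 mm, up to 1.5 mm of it possibly valve play) with 58 N on the handle.

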